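# Nudge the model grandstand into the squaring jig

## Robot

A 7-joint arm with a two-finger parallel gripper is mounted at the origin on the work surface. World frame = base frame: x ahead of the robot, y to its left, z up, the work surface at z = 0. Lengths are in m, angles in rad, forces in N, time in s.
With the tool pointing down it reaches from about 0.35 to 0.9 m from the base axis. Payload 8.1 kg.
Tool frame: the origin (TCP) lies midway between the tips of the shut fingers; the grasp point (between the pads) lies 19 mm behind it; z points along the fingers, y is the line along which they close (so a half turn about z gives the same grasp; the last joint's range is limited). The gripper opens to 92 mm and grips with 3 to 60 N. Pads are 19 mm wide; open, the fingers measure 130 mm over their backs; the gripper's body (75 mm by 190 mm) begins 47 mm behind the grasp point.
Start: joints at [-1.349, 0.434, 0.025, 1.573, -0.012, 1.134, -0.075], TCP at [0.199, 0.592, 0.227] pointing down, gripper open.
Joint ranges: [-2.62, 2.62], [-0.44, 2.09], [-1.27, 1.32], [0.08, 2.57], [-1.32, 4.46], [0.12, 2], [-2.74, 2.74]. Speed limits (rad/s): [2.22, 2.22, 3.01, 3.01, 3.14, 3.14, 3.14].

## Interface

Orientations are given as a rotation vector (axis times angle).
In Python, from cell import observe, cams, job gives the robot as it stands. The module is installed in compiled form; this text tells all that it offers.
- The arm moves only by the tool step_arm, never from a script. Its argument "steps" is a list of rows, each a list of 6 numbers: the shift along the world's x, y, z in mm, then the turn, a rotation vector about the world's x, y, z in rad. In form: [[dx, dy, dz, rx, ry, rz], ...]. A call has 1 to 20 rows; each row shifts and turns the commanded pose from where the row before left it; what a row does not reach is not made up. A row lasts 1/12 s, in which the tool goes at most 41.7 mm and 7.16 degrees, less where a joint would pass 70% of its speed; a pose out of reach is approached as far as the arm can. A call with a gripper value outside its range is refused whole. "gripper" is the opening, from 0 (shut) to 1 (fully open), set as the call begins (left out, the last holds). The fingers move at their own pace and stop on an object; "force" is the grip in N (left out, the last holds). Time passes only in rows, so rows that do not move let the fingers close. It gives the time, the measured TCP pose, the force, the opening and the grip force at its end, in the units of the state.
- observe(): the state, without advancing time (a new reading comes with each control period).
- cams.get_image(name): name is "scene" or "side" or "wrist"; returns the picture (420x560x3 uint8, red, green, blue); there is no depth.
- cams.get_calibration(name): a dict with "fov_y" (degrees; the focal length in pixels is half the picture's height over the tangent of half this angle, whatever the lens; pixels are square), "cx", "cy" (the principal point, pixels), "world_to_cam" (4x4, takes a point from world to camera coordinates). Camera axes: x right, y up, looking along -z (the intrinsics and any distortion apply to the point x, -y, -z); pixel columns grow to the right and rows downward; lengths in m; the calibration is good to about 2 mm. A picture is of the moment at which its call begins: read the wrist's pose just before it. get_calibration takes no time and is no camera call; for the wrist camera it gives the pose at the moment of the call.
- job.sign_off(): hands the job in; it is judged then, once.
The state is a dict: "clock": time; "joints": joint angles; "dq": joint speeds; "joint_efforts": joint torques, N m; "position": TCP position; "ee_rot": TCP orientation; "force": force on the tool from outside, world axes, zero at the start; "ft_torque": the same for the moment, N m; "width": opening from 0.0 (shut) to 1.0 (fully open); "gripper_force": force on a finger pad.
Only numpy, scipy, OpenCV 4.12 (cv2) and the standard library are available. Lean on these libraries where they do the work, as an engineer would, in place of code of your own. Each camera call takes 0.05 s, during which the arm holds its last target. There are 200 camera calls.

## Task

Push the three-tier model grandstand along the cutting mat with the fingertips into the inside corner of the metal L-shaped squaring jig, until its tall back is flush along the jig's long arm and its left end is flush against the short arm. Only push it, never pick it up or tip it, and leave the two-tier grandstand and everything else on the mat where it is. Finish with the hand clear.

Things in the scene. Friction and masses are not known exactly. Their poses are not given: they have to be found in the camera images.
- stand3: The piece to push: loose grey resin grandstand, THREE steps with tiny seats, 80 deep (x) x 110 wide (y), about 0.25 kg. Origin at the centre of its underside. Low front at -x (roughly towards the robot at the start), tall back +x, left end +y. Steps front to back 27/27/26 deep, 20/34/48 high; seats 11 mm tall, 10 mm back from step edges. Upright flat faces all round.
- stand3_back_left (a point): Lower corner of the three-tier stand where its tall back meets its left end: 40 mm in x and 55 mm in y from its origin. Must end at the jig's inside corner.
- stand3_back_right (a point): Lower corner of the three-tier stand where its tall back meets its right end: 40 mm in x and -55 mm in y from its origin.
- jig: Fixed aluminium L-shaped jig, 18 high, arms 22 wide, on a 3 mm mat (top z = 0.003) under the whole work area. Origin: inside corner at mat level. Long arm: inside face is its plane x = 0, running 500 mm from the corner along its -y, beyond the stands. Short arm: inside face is its plane y = 0, running 140 mm along its -x, towards the robot, at the left. Yaw within 0.15 rad of the world's.
- stand2: Bystander, not to be moved: a similar grey resin grandstand with only TWO steps, 60 deep (x) x 80 wide (y), steps 20 and 34 mm high plus 11 mm seats. Origin at the centre of its underside. It lies 14 to 21 cm to the left or the right of the three-tier stand.
- disc_section: Bystander: round grey resin plate, 84 mm across, 8 mm thick, with a few seats (19 mm high in all), at the right. Origin at the centre of its underside.
- pot_a: Bystander: small paint pot, 34 mm across, 45 mm high, standing near the robot's end of the jig's short arm. Origin at the centre of its underside.
- pot_b: Bystander: small paint pot, 34 mm across, 45 mm high, left of the jig. Origin at the centre of its underside.
- paint_box: Bystander: blue paint carton 35 x 40 x 60 mm high, left of the jig. Origin at the centre of its underside.
- glue: Bystander: glue bottle, 40 mm across, 90 mm high, at the far right of the mat. Origin at the centre of its underside.
- brush: Bystander: paint brush lying on the mat at the left, 175 mm long along its x, 9 mm thick. Origin on its underside, near its middle.
Things that resemble listed ones, but are neither listed nor needed, are in the scene too. What is shaped like the stand3 but yellow is not meant.

How it is judged:
By the outcome, as a careful person would: the job done as asked, in the order asked, and still so for the second after the job is handed in, with the robot touching nothing.
It also fails if it takes over 67 s, if anything falls off the work surface, if the arm or the gripper's body presses on something with over 40 N, if the wrist force passes 120 N, or if a joint passes its speed limit or range.

## Working session

There is one attempt and no reset: what is moved stays moved. The work goes in short steps, Python scripts to look and compute and a tool call to move; the robot and the scene stay as the last step left them, time stands still between calls to the robot, and variables do not carry over. Pictures are saved under pics/ and viewed, at most 10 in all, crops included, and the job is handed in when it is done.

Besides the shell and the picture viewer there is one more tool, called as name([rows], argument=value, ...), one row to a line, values as JSON. step_arm: Moves the arm, as the interface text tells. Its arguments: {"type":"object","properties":{"steps":{"type":"array","items":{"type":"array","items":{"type":"number"}}},"gripper":{"type":"number"},"force":{"type":"number"}},"required":["steps"]}

```bash
mkdir -p pics
python3 - <<'E'
from cell import observe,cams
import cv2,numpy as np
s=observe();print(s)
ims=[]
for n in("scene","side"):
    im=cams.get_image(n);cv2.imwrite(f"pics/{n}0.png",im[:,:,::-1])
    c=cams.get_calibration(n);print(n,{k:(np.round(v,4).tolist()) for k,v in c.items() if not isinstance(v,str)})
E
```

```text
{'clock': 0.0, 'joints': array([-1.34864499,  0.4352447 ,  0.02494677,  1.57407942, -0.01164556,
        1.13400818, -0.07509752]), 'dq': array([-0.00094449, -0.00090992, -0.00108613, -0.00146171, -0.00039512,
       -0.00055988,  0.00115555]), 'joint_efforts': array([ 1.85463236e-04, -6.67855167e+01,  9.84759182e-01, -3.14450705e+01,
       -6.05320581e-02,  4.27888229e-02,  2.03947584e-04]), 'position': array([0.19928316, 0.59183954, 0.22593801]), 'ee_rot': array([-5.07949754e-01, -3.10008767e+00,  2.49166721e-03]), 'force': array([-0.05568966, -0.70793115, -0.07053849]), 'ft_torque': array([-0.04382643,  0.02979852,  0.02822027]), 'gripper_force': 0.0, 'width': 0.9998757321338744}
scene {'fov_y': 51.3512, 'cx': 285.1039, 'cy': 212.8132, 'world_to_cam': [[-0.8063, 0.5914, -0.0129, 0.3805], [-0.3798, -0.5008, 0.7778, 0.0815], [0.4535, 0.632, 0.6284, -1.3299], [0.0, 0.0, 0.0, 1.0]]}
side {'fov_y': 45.3169, 'cx': 276.3245, 'cy': 207.0721, 'world_to_cam': [[0.6917, -0.7222, 0.0025, -0.3416], [0.3345, 0.3234, 0.8852, -0.1951], [-0.6401, -0.6115, 0.4652, -1.0364], [0.0, 0.0, 0.0, 1.0]]}
```

View pics/scene0.png

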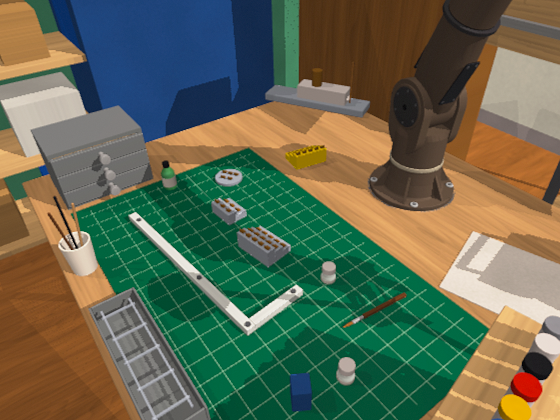

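View pics/side0.png

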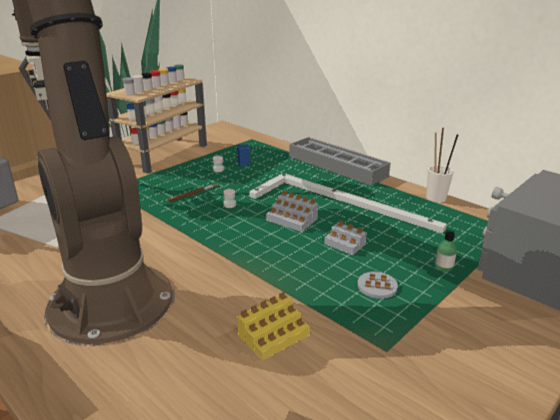

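Run:
```python
from cell import cams
import cv2,numpy as np
for n,(x0,y0,w,h) in dict(scene=(120,180,200,150),side=(240,160,200,150)).items():
    print({k:v for k,v in cams.get_calibration(n).items() if k!='world_to_cam'})
    im=cv2.imread(f"pics/{n}0.png")[y0:y0+h,x0:x0+w]
    cv2.imwrite(f"pics/{n}c.png",cv2.resize(im,(800,600),interpolation=cv2.INTER_CUBIC))
```

```text
{'fov_y': 51.351238351535365, 'cx': 285.10387932136945, 'cy': 212.8131938356271}
{'fov_y': 45.31693923127665, 'cx': 276.3245102828993, 'cy': 207.0720509248398}
```

View pics/scenec.png

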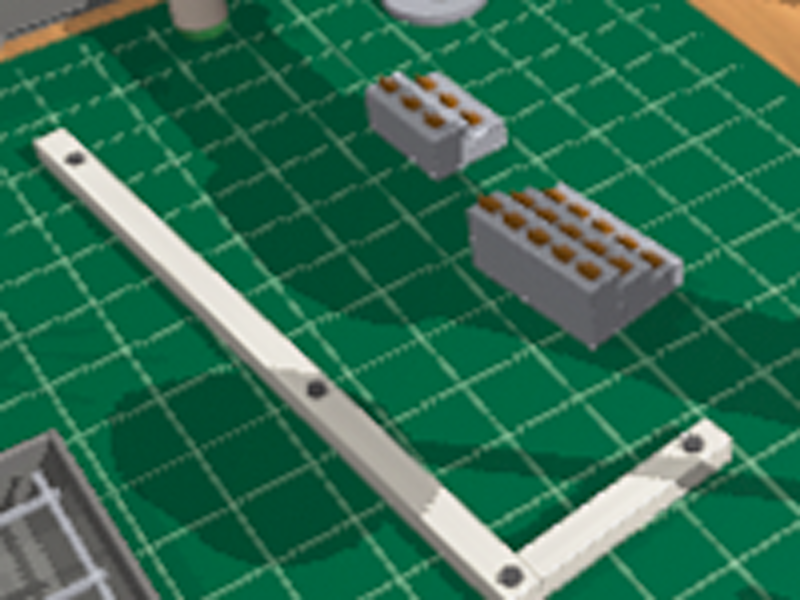

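View pics/sidec.png

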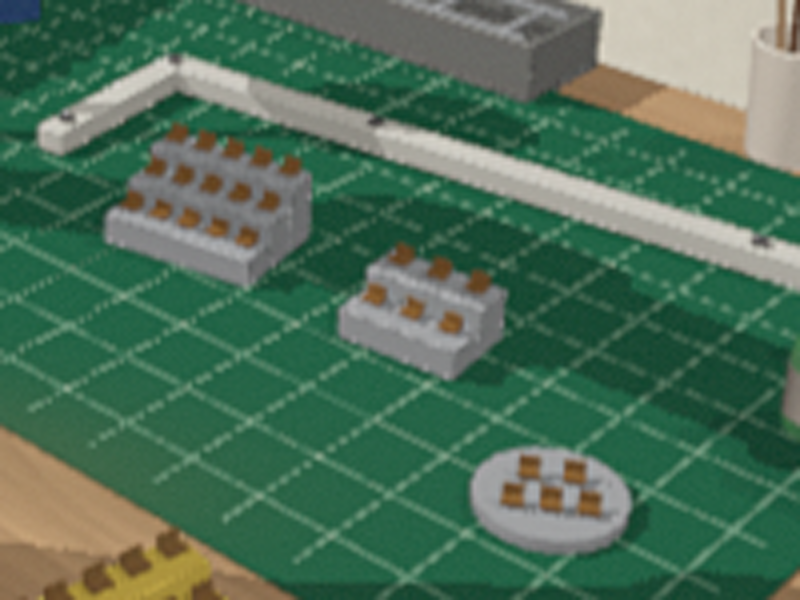

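```bash
cat > h.py <<'E'
import numpy as np
from cell import cams
def ray(n,u,v):
    c=cams.get_calibration(n);f=210/np.tan(np.radians(c['fov_y']/2));T=c['world_to_cam']
    d=np.array([(u-c['cx'])/f,-(v-c['cy'])/f,-1]);R=T[:3,:3]
    return -R.T@T[:3,3],R.T@d
def onz(n,u,v,z):
    o,d=ray(n,u,v);return o+d*(z-o[2])/d[2]
def tri(a,b):
    (o,d),(p,e)=ray(*a),ray(*b)
    k=np.linalg.lstsq(np.c_[d,-e],p-o,rcond=None)[0];A=o+d*k[0];B=p+e*k[1];return (A+B)/2,np.linalg.norm(A-B)
S=lambda X,Y:("scene",120+(X+.5)/4-.5,180+(Y+.5)/4-.5)
D=lambda X,Y:("side",240+(X+.5)/4-.5,160+(Y+.5)/4-.5)
E
python3 - <<'E'
from h import *
np.set_printoptions(precision=4,suppress=True)
for k,p,z in [("s3 BL",S(593,347),.003),("s3 BR",S(478,243),.003),("s3 FL",S(681,286),.003),("s3 topBL",S(596,281),.051),("s3 topBR",S(470,210),.051),
 ("jig in",S(519,553),.021),("jig long end in",S(66,128),.021),("jig long end out",S(36,145),.021),("jig short end in",S(708,420),.021),("jig short end out",S(733,443),.021),
 ("s2 BL",S(440,180),.003),("s2 BR",S(371,118),.003),("s2 FL",S(508,140),.003),
 ("side s3 FL",D(106,243),.003),("side s3 FR",D(250,287),.003),("side s3 BR",D(311,217),.003),("side s3 FLt",D(107,213),.023),("side FRt",D(250,258),.023),
 ("side jig in",D(180,90),.021),("side jig long 3/4",D(800,287),.021),("side short end",D(66,130),.021),
 ("side s2 FL",D(340,340),.003),("side s2 FR",D(452,379),.003),("side s2 BR",D(502,330),.003)]:
    print(k,onz(*p,z)[:2])
for k,a,b in [("s3FL",S(681,286),D(106,243)),("jigin",S(519,553),D(180,90)),("BR",S(478,243),D(311,217)),("rivet1",S(317,388),D(377,121)),("rivet0",S(75,159),D(761,241)),("rivet c",S(511,576),D(176,59)),("rivet s",S(693,443),D(68,116)),("topBR",S(470,210),D(310,170))]:
    print(k,*tri(a,b))
E
```

```text
s3 BL [0.5393 0.0205]
s3 BR [ 0.5462 -0.1025]
s3 FL [0.4642 0.01  ]
s3 topBL [0.5318 0.016 ]
s3 topBR [ 0.5586 -0.0847]
jig in [0.6659 0.1364]
jig long end in [ 0.7226 -0.3591]
jig long end out [ 0.7462 -0.3536]
jig short end in [0.5288 0.1225]
jig short end out [0.5279 0.1446]
s2 BL [ 0.5336 -0.1726]
s2 BR [ 0.538  -0.2616]
s2 FL [ 0.4732 -0.1812]
side s3 FL [0.4626 0.0076]
side s3 FR [ 0.4857 -0.0991]
side s3 BR [ 0.5851 -0.0672]
side s3 FLt [0.4666 0.0104]
side FRt [ 0.487  -0.0972]
side jig in [0.6447 0.1102]
side jig long 3/4 [ 0.7   -0.365]
side short end [0.5378 0.1226]
side s2 FL [ 0.4758 -0.1806]
side s2 FR [ 0.488  -0.2558]
side s2 BR [ 0.5543 -0.2452]
s3FL [0.4637 0.009  0.002 ] 0.00041284241560194003
jigin [0.6622 0.1276 0.0093] 0.00193404812495061
BR [ 0.5566 -0.087   0.0209] 0.004513025550048425
rivet1 [ 0.6983 -0.0327  0.0242] 0.0021786695062340333
rivet0 [ 0.7313 -0.3203  0.0235] 0.0010884000587360878
rivet c [0.6788 0.1474 0.0237] 0.0019511109953800991
rivet s [0.5487 0.133  0.0248] 0.001973333344868251
topBR [ 0.5604 -0.0831  0.0534] 0.0017989492970219673
```

step_arm([
  [11.8, -31.8, 0, 0, 0, 0.0219],
  [11.8, -31.8, 0, 0, 0, 0.0219],
  [11.8, -31.8, 0, 0, 0, 0.0219],
  [11.8, -31.8, 0, 0, 0, 0.0219],
  [11.8, -31.8, 0, 0, 0, 0.0219],
  [11.8, -31.8, 0, 0, 0, 0.0219],
  [11.8, -31.8, 0, 0, 0, 0.0219],
  [11.8, -31.8, 0, 0, 0, 0.0219],
  [11.8, -31.8, 0, 0, 0, 0.0219],
  [11.8, -31.8, 0, 0, 0, 0.0219],
  [11.8, -31.8, 0, 0, 0, 0.0219],
  [11.8, -31.8, 0, 0, 0, 0.0219],
  [11.8, -31.8, 0, 0, 0, 0.0219],
  [11.8, -31.8, 0, 0, 0, 0.0219],
  [11.8, -31.8, 0, 0, 0, 0.0219],
  [11.8, -31.8, 0, 0, 0, 0.0219],
  [11.8, -31.8, 0, 0, 0, 0.0219],
  [11.8, -31.8, 0, 0, 0, 0.0219],
  [11.8, -31.8, 0, 0, 0, 0.0219],
  [0, 0, 0, 0, 0, 0],
], gripper=0.5)

```text
clock: 1.77
position: [0.4251, -0.0179, 0.227]
ee_rot: [-0.135, 3.137, -0.003]
force: [-0.2, -0.2, -0.0]
width: 0.506
gripper_force: 0.0
```

```bash
cat >> h.py <<'E'
from scipy.spatial.transform import Rotation as Ro
def st():
    from cell import observe
    s=observe();R=Ro.from_rotvec(s['ee_rot']).as_matrix()
    print('t',round(s['clock'],2),'pos',s['position'].round(4),'yax ang',np.arctan2(R[1,1],R[0,1]).round(3),'z',R[:,2].round(4),'F',s['force'].round(1),'w',round(s['width'],2),'q',s['joints'].round(2))
E
python3 - <<'E'
from h import *
st()
for n,u,v in [("scene",328,283),("side",229,206)]: print(onz(n,u,v,.003))
E
```

```text
t 1.77 pos [ 0.4251 -0.0179  0.227 ] yax ang 1.657 z [ 0.0016 -0.0021 -1.    ] F [-0.2 -0.2 -0. ] w 0.51 q [-0.49  0.09  0.44  2.05 -0.05  1.    1.63]
[0.45700394 0.15002454 0.003     ]
[0.448819   0.14030955 0.003     ]
```

step_arm([
  [2, -8, 0, 0, 0, 0.013],
  [2, -8, -15, 0, 0, 0.013],
  [1, -9, -25, 0, 0, 0],
  [0, 0, -30, 0, 0, 0],
  [0, 0, -30, 0, 0, 0],
  [0, 0, -30, 0, 0, 0],
  [0, 0, -30, 0, 0, 0],
  [0, 0, -25, 0, 0, 0],
  [0, 0, -15, 0, 0, 0],
  [0, 0, -8, 0, 0, 0],
  [0, 0, -5, 0, 0, 0],
  [0, 0, -3, 0, 0, 0],
  [0, 0, 0, 0, 0, 0],
  [0, 0, 0, 0, 0, 0],
])

```text
clock: 2.93
position: [0.4292, -0.0368, 0.0114]
ee_rot: [-0.184, 3.135, 0.0]
force: [-0.2, -0.2, -0.3]
width: 0.502
gripper_force: 0.0
```

Run:
```python
from h import *
import cv2
st()
cv2.imwrite("pics/w1.png",cams.get_image("side")[:,:,::-1])
```

```text
t 2.93 pos [ 0.4292 -0.0368  0.0114] yax ang 1.688 z [ 1.2e-03  2.0e-04 -1.0e+00] F [-0.2 -0.2 -0.3] w 0.5 q [-0.27  0.48  0.31  2.27 -0.34  0.43  1.99]
```

View pics/w1.png

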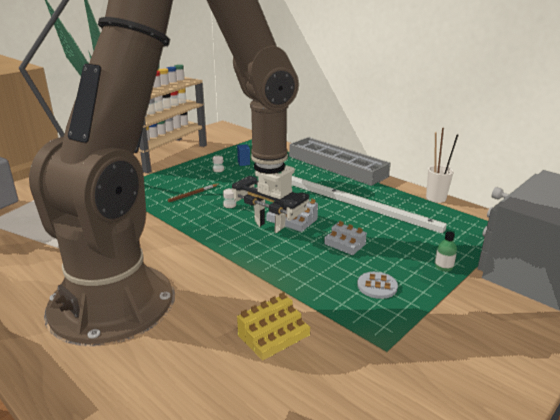

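step_arm([
  [7, 0.8, 0, 0, 0, -0.004],
  [7, 0.8, 0, 0, 0, 0],
  [7, 0.8, 0, 0, 0, 0],
  [7, 0.8, 0, 0, 0, 0],
  [7, 0.8, 0, 0, 0, 0],
  [7, 0.8, 0, 0, 0, 0],
  [7, 0.8, 0, 0, 0, 0],
  [7, 0.8, 0, 0, 0, 0],
  [7, 0.8, 0, 0, 0, 0],
  [7, 0.8, 0, 0, 0, 0],
  [7, 0.8, 0, 0, 0, 0],
  [7, 0.8, 0, 0, 0, 0],
  [7, 0.8, 0, 0, 0, 0],
  [7, 0.8, 0, 0, 0, 0],
  [7, 0.8, 0, 0, 0, 0],
  [7, 0.8, 0, 0, 0, 0],
  [7, 0.8, 0, 0, 0, 0],
  [5, 0.6, 0, 0, 0, 0],
  [4, 0.4, 0, 0, 0, 0],
  [3, 0.3, 0, 0, 0, 0],
])

```text
clock: 4.65
position: [0.56, -0.0219, 0.0107]
ee_rot: [0.178, -3.136, -0.0]
force: [-1.6, -1.1, 1.1]
width: 0.503
gripper_force: 0.9
```

Run:
```python
from h import *
import cv2
st()
im=cams.get_image("scene")[:,:,::-1][180:330,120:320]
cv2.imwrite("pics/s2.png",cv2.resize(im,(800,600),interpolation=cv2.INTER_CUBIC))
```

```text
t 4.65 pos [ 0.56   -0.0219  0.0107] yax ang 1.684 z [-1.e-04  0.e+00 -1.e+00] F [-1.6 -1.1  1.1] w 0.5 q [-0.29  0.62  0.33  1.96 -0.33  0.62  1.94]
```

View pics/s2.png

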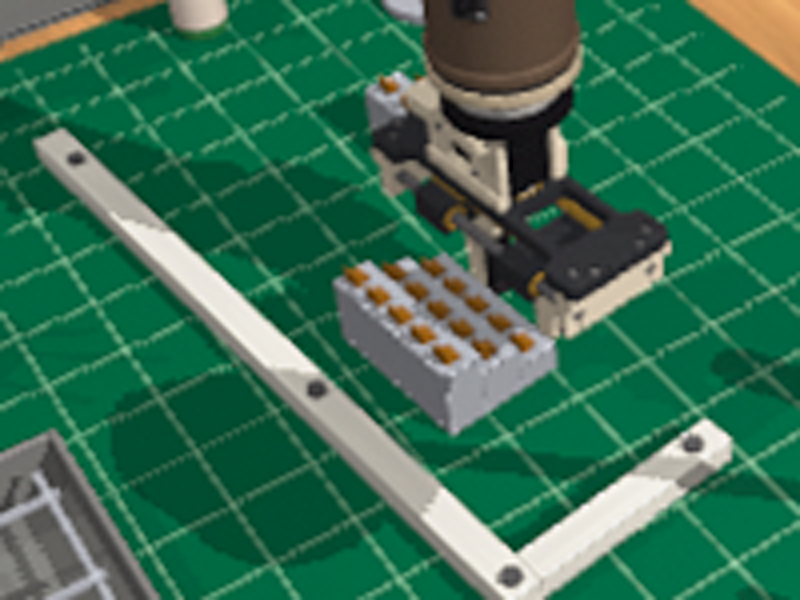

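step_arm([
  [3, 0.3, 0, 0, 0, 0],
  [4, 0.45, 0, 0, 0, 0],
  [4, 0.45, 0, 0, 0, 0],
  [4, 0.45, 0, 0, 0, 0],
  [3, 0.3, 0, 0, 0, 0],
  [2, 0.2, 0, 0, 0, 0],
  [2, 0.2, 0, 0, 0, 0],
  [1, 0.1, 0, 0, 0, 0],
  [1, 0.1, 0, 0, 0, 0],
  [1, 0.1, 0, 0, 0, 0],
  [0, 0, 0, 0, 0, 0],
])

```text
clock: 5.62
position: [0.5849, -0.0193, 0.0107]
ee_rot: [-0.178, 3.136, -0.0]
force: [0.2, -0.5, -0.3]
width: 0.502
gripper_force: 0.3
```

step_arm([
  [1, 0.1, 0, 0, 0, 0],
  [1, 0.1, 0, 0, 0, 0],
  [1, 0.1, 0, 0, 0, 0],
  [1, 0.1, 0, 0, 0, 0],
  [0, 0, 0, 0, 0, 0],
])

```text
clock: 6.03
position: [0.5891, -0.0189, 0.0108]
ee_rot: [-0.178, 3.136, 0.0]
force: [-0.3, 0.2, 0.8]
width: 0.504
gripper_force: 0.2
```

step_arm([
  [1, 0.1, 0, 0, 0, 0],
  [1, 0.1, 0, 0, 0, 0],
  [0, 0, 0, 0, 0, 0],
])

```text
clock: 6.28
position: [0.5909, -0.0187, 0.0107]
ee_rot: [-0.178, 3.136, 0.0]
force: [-1.1, 0.3, 0.6]
width: 0.504
gripper_force: 0.3
```

step_arm([
  [1, 0.1, 0, 0, 0, 0],
  [1, 0.1, 0, 0, 0, 0],
  [0, 0, 0, 0, 0, 0],
])

```text
clock: 6.53
position: [0.593, -0.0184, 0.0108]
ee_rot: [-0.178, 3.136, 0.0]
force: [-0.2, -0.3, 0.5]
width: 0.502
gripper_force: 0.3
```

step_arm([
  [1, 0.1, 0, 0, 0, 0],
  [1, 0.1, 0, 0, 0, 0],
  [0, 0, 0, 0, 0, 0],
])

```text
clock: 6.78
position: [0.5939, -0.0184, 0.0106]
ee_rot: [0.177, -3.135, -0.0]
force: [-5.6, 0.1, 2.3]
width: 0.498
gripper_force: 2.3
```

step_arm([
  [1, 0.1, 0, 0, 0, 0],
  [0, 0, 0, 0, 0, 0],
])

```text
clock: 6.95
position: [0.5939, -0.0183, 0.0105]
ee_rot: [0.177, -3.133, -0.001]
force: [-7.0, -0.0, 4.6]
width: 0.5
gripper_force: 3.8
```

Run:
```python
from h import *
import cv2
st()
im=cams.get_image("scene")[:,:,::-1][230:342,150:300]
cv2.imwrite("pics/s3.png",cv2.resize(im,(800,597),interpolation=cv2.INTER_CUBIC))
```

```text
t 6.95 pos [ 0.5939 -0.0183  0.0105] yax ang 1.684 z [-3.3e-03  3.0e-04 -1.0e+00] F [-7.  -0.   4.6] w 0.5 q [-0.29  0.66  0.34  1.87 -0.33  0.67  1.93]
```

View pics/s3.png

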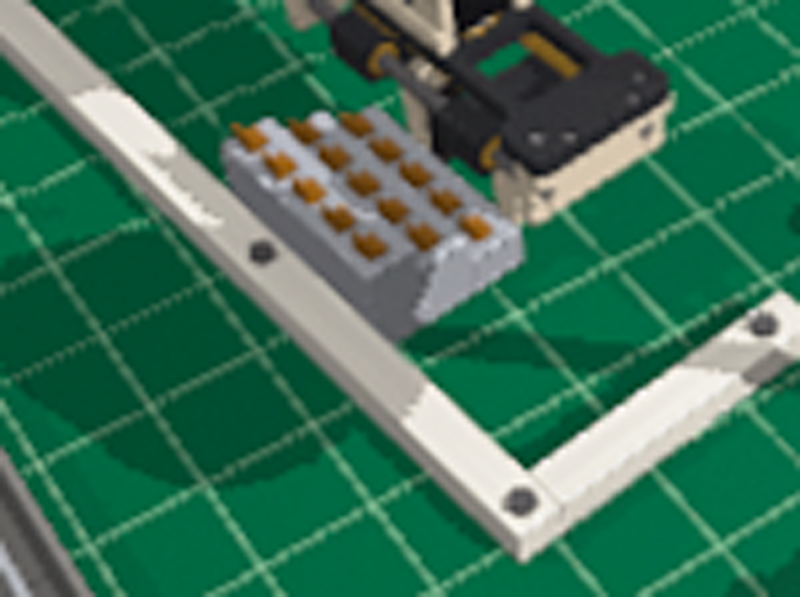

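step_arm([
  [-2, -0.2, 0, 0, 0, 0],
  [-6, -0.7, 0, 0, 0, 0],
  [-7, -0.8, 0, 0, 0, 0],
  [0, 0, 10, 0, 0, 0],
  [0, 0, 25, 0, 0, 0],
  [0, 0, 30, 0, 0, 0],
  [0, 0, 25, 0, 0, 0],
  [0, 0, 10, 0, 0, 0],
  [0, 0, 0, 0, 0, 0],
])

```text
clock: 7.75
position: [0.5826, -0.02, 0.114]
ee_rot: [-0.177, 3.131, 0.0]
force: [0.9, 0.1, -1.0]
width: 0.495
gripper_force: 0.0
```

step_arm([
  [5, -6, 0, 0, 0, -0.1122],
  [5, -6, 0, 0, 0, -0.1122],
  [5, -6, 0, 0, 0, -0.1122],
  [5, -6, 0, 0, 0, -0.1122],
  [5, -6, 0, 0, 0, -0.1122],
  [5, -6, 0, 0, 0, -0.1122],
  [5, -6, 0, 0, 0, -0.1122],
  [5, -6, 0, 0, 0, -0.1122],
  [5, -6, 0, 0, 0, -0.1122],
  [5, -6, 0, 0, 0, -0.1122],
  [5, -6, 0, 0, 0, -0.1122],
  [5, -6, 0, 0, 0, -0.1122],
  [5, -6, 0, 0, 0, -0.1122],
  [5, -6, 0, 0, 0, -0.1122],
  [0, 0, 0, 0, 0, 0],
  [0, 0, 0, 0, 0, 0],
], gripper=0.3)

```text
clock: 9.08
position: [0.6501, -0.1041, 0.1095]
ee_rot: [-2.088, -2.346, 0.003]
force: [-0.0, 0.4, -0.4]
width: 0.301
gripper_force: 0.0
```

```bash
cat >> h.py <<'E'
def jig(p,yaw=.112,c=(.667,.136)):
    d=np.array(p[:2])-c;C,s=np.cos(yaw),np.sin(yaw);return np.array([C*d[0]+s*d[1],-s*d[0]+C*d[1]])
E
python3 - <<'E'
from h import *
from cell import observe
st();print(jig(observe()['position']))
E
```

```text
t 9.08 pos [ 0.6501 -0.1041  0.1095] yax ang 0.116 z [-1.7e-03 -7.0e-04 -1.0e+00] F [-0.   0.4 -0.4] w 0.3 q [-0.42  0.72  0.82  1.66 -0.59  1.03  0.71]
[-0.04367066 -0.23667171]
```

step_arm([
  [0, -3, 0, 0, 0, -0.004],
  [0, -2, -10, 0, 0, 0],
  [0, 0, -25, 0, 0, 0],
  [0, 0, -25, 0, 0, 0],
  [0, 0, -20, 0, 0, 0],
  [0, 0, -10, 0, 0, 0],
  [0, 0, -5, 0, 0, 0],
  [0, 0, -3, 0, 0, 0],
  [0, 0, 0, 0, 0, 0],
  [0, 0, 0, 0, 0, 0],
])

```text
clock: 9.92
position: [0.6513, -0.1092, 0.0137]
ee_rot: [2.096, 2.339, 0.001]
force: [0.5, -0.1, 0.7]
width: 0.3
gripper_force: 0.0
```

Run:
```python
from h import *
from cell import observe
import cv2
st();print(jig(observe()['position']))
im=cams.get_image("scene")[:,:,::-1][200:342,110:300]
cv2.imwrite("pics/s4.png",cv2.resize(im,(800,598),interpolation=cv2.INTER_CUBIC))
```

```text
t 9.92 pos [ 0.6513 -0.1092  0.0137] yax ang 0.109 z [ 1.5e-03 -2.0e-04 -1.0e+00] F [ 0.5 -0.1  0.7] w 0.3 q [-0.36  0.83  0.73  1.72 -0.69  0.87  0.78]
[-0.04302587 -0.24189575]
```

View pics/s4.png

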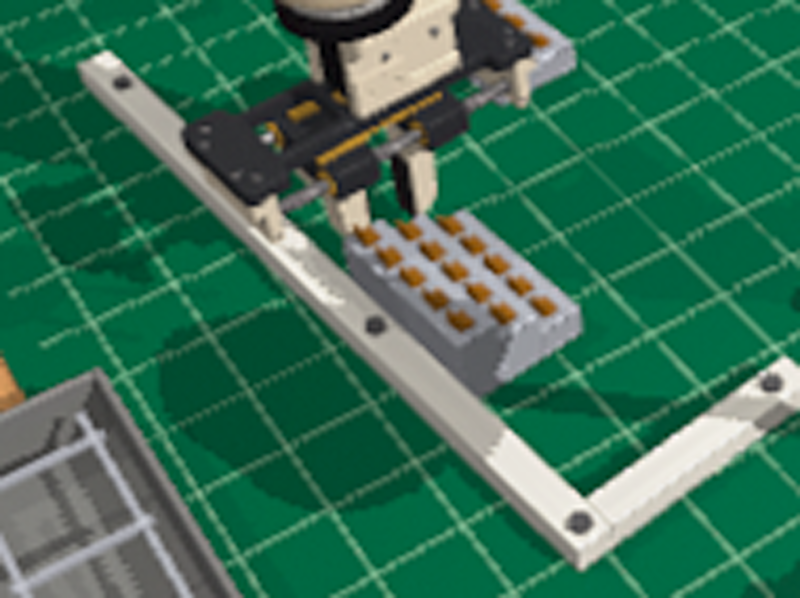

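step_arm([
  [-0.2, 2, -1, 0, 0, 0.002],
  [-0.4, 4, -1, 0, 0, 0],
  [-0.7, 6, 0, 0, 0, 0],
  [-0.7, 6, 0, 0, 0, 0],
  [-0.7, 6, 0, 0, 0, 0],
  [-0.7, 6, 0, 0, 0, 0],
  [-0.7, 6, 0, 0, 0, 0],
  [-0.7, 6, 0, 0, 0, 0],
  [-0.7, 6, 0, 0, 0, 0],
  [-0.7, 6, 0, 0, 0, 0],
  [-0.7, 6, 0, 0, 0, 0],
  [-0.7, 6, 0, 0, 0, 0],
  [-0.7, 6, 0, 0, 0, 0],
  [-0.7, 6, 0, 0, 0, 0],
  [-0.6, 5, 0, 0, 0, 0],
  [-0.6, 5, 0, 0, 0, 0],
  [-0.4, 4, 0, 0, 0, 0],
  [-0.4, 4, 0, 0, 0, 0],
  [-0.3, 3, 0, 0, 0, 0],
  [0, 0, 0, 0, 0, 0],
])

```text
clock: 11.63
position: [0.6392, -0.0088, 0.0106]
ee_rot: [-2.093, -2.342, -0.0]
force: [0.3, 0.2, -0.9]
width: 0.301
gripper_force: 0.0
```

Run:
```python
from h import *
from cell import observe
import cv2
st();print(jig(observe()['position']))
im=cams.get_image("scene")[:,:,::-1][220:340,160:320]
cv2.imwrite("pics/s5.png",cv2.resize(im,(800,600),interpolation=cv2.INTER_CUBIC))
```

```text
t 11.63 pos [ 0.6392 -0.0088  0.0106] yax ang 0.112 z [-4.e-04  7.e-04 -1.e+00] F [ 0.3  0.2 -0.9] w 0.3 q [-0.53  0.81  0.73  1.77 -0.71  0.84  0.66]
[-0.04377977 -0.14077703]
```

View pics/s5.png

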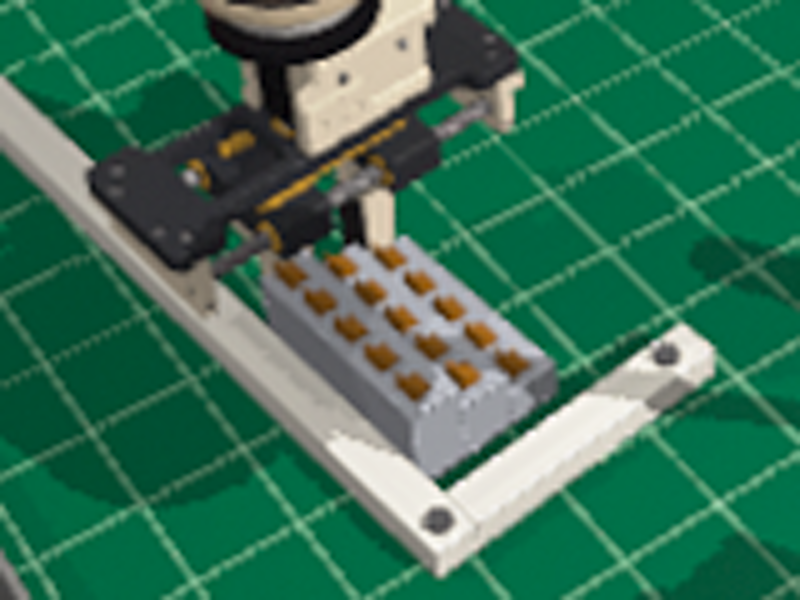

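step_arm([
  [-0.3, 3, 0, 0, 0, 0],
  [-0.3, 3, 0, 0, 0, 0],
  [-0.3, 3, 0, 0, 0, 0],
  [-0.2, 2, 0, 0, 0, 0],
  [-0.2, 2, 0, 0, 0, 0],
  [-0.1, 1, 0, 0, 0, 0],
  [-0.1, 1, 0, 0, 0, 0],
  [-0.1, 1, 0, 0, 0, 0],
  [0, 0, 0, 0, 0, 0],
])

```text
clock: 12.43
position: [0.6377, 0.0063, 0.0107]
ee_rot: [-2.094, -2.342, -0.0]
force: [0.0, -1.3, -0.3]
width: 0.298
gripper_force: 0.1
```

step_arm([
  [-0.1, 1, 0, 0, 0, 0],
  [-0.1, 1, 0, 0, 0, 0],
  [0, 0, 0, 0, 0, 0],
])

```text
clock: 12.68
position: [0.6376, 0.0083, 0.0107]
ee_rot: [-2.094, -2.342, -0.0]
force: [0.1, -1.4, -0.5]
width: 0.3
gripper_force: 0.2
```

step_arm([
  [-0.1, 1, 0, 0, 0, 0],
  [-0.1, 1, 0, 0, 0, 0],
  [0, 0, 0, 0, 0, 0],
])

```text
clock: 12.93
position: [0.6374, 0.0103, 0.0108]
ee_rot: [-2.094, -2.342, -0.0]
force: [0.6, -0.6, -0.3]
width: 0.303
gripper_force: 0.4
```

step_arm([
  [-0.1, 1, 0, 0, 0, 0],
  [-0.1, 1, 0, 0, 0, 0],
  [0, 0, 0, 0, 0, 0],
])

```text
clock: 13.18
position: [0.6373, 0.0105, 0.0109]
ee_rot: [2.095, 2.339, -0.002]
force: [0.0, -5.3, -1.0]
width: 0.302
gripper_force: 2.7
```

step_arm([
  [-0.1, 1, 0, 0, 0, 0],
  [0, 0, 0, 0, 0, 0],
])

```text
clock: 13.35
position: [0.6373, 0.0105, 0.011]
ee_rot: [2.095, 2.337, -0.003]
force: [0.9, -7.6, -1.1]
width: 0.301
gripper_force: 3.8
```

step_arm([
  [0.2, -2, 0, 0, 0, 0],
  [0.6, -6, 0, 0, 0, 0],
  [0.8, -8, 0, 0, 0, 0],
  [0, 0, 10, 0, 0, 0],
  [0, 0, 25, 0, 0, 0],
  [0, 0, 30, 0, 0, 0],
  [0, 0, 25, 0, 0, 0],
  [0, 0, 10, 0, 0, 0],
  [0, 0, 0, 0, 0, 0],
])

```text
clock: 14.1
position: [0.6404, -0.0033, 0.114]
ee_rot: [2.093, 2.339, 0.006]
force: [0.2, -0.4, 0.5]
width: 0.299
gripper_force: 0.0
```

step_arm([
  [-6, 5, 0, 0, 0, 0.1122],
  [-6, 5, 0, 0, 0, 0.1122],
  [-6, 5, 0, 0, 0, 0.1122],
  [-6, 5, 0, 0, 0, 0.1122],
  [-6, 5, 0, 0, 0, 0.1122],
  [-6, 5, 0, 0, 0, 0.1122],
  [-6, 5, 0, 0, 0, 0.1122],
  [-6, 5, 0, 0, 0, 0.1122],
  [-5, 5, 0, 0, 0, 0.1122],
  [-5, 6, 0, 0, 0, 0.1122],
  [-5, 6, 0, 0, 0, 0.1122],
  [-5, 6, 0, 0, 0, 0.1122],
  [-5, 6, 0, 0, 0, 0.1122],
  [-3, 5, 0, 0, 0, 0.1122],
  [0, 0, 0, 0, 0, 0],
  [0, 0, 0, 0, 0, 0],
], gripper=0.5)

```text
clock: 15.43
position: [0.5621, 0.0712, 0.1102]
ee_rot: [0.17, -3.136, -0.001]
force: [-0.1, 0.2, 0.6]
width: 0.503
gripper_force: 0.0
```

Run:
```python
from h import *
from cell import observe
import cv2
st();print(jig(observe()['position']))
```

```text
t 15.43 pos [0.5621 0.0712 0.1102] yax ang 1.679 z [-1.2e-03  4.0e-04 -1.0e+00] F [-0.1  0.2  0.6] w 0.5 q [-0.53  0.49  0.43  1.88 -0.27  0.83  1.72]
[-0.11146472 -0.0526599 ]
```

Descend, then push +x about 20 mm gently.

step_arm([
  [-2, -2, 0, 0, 0, 0.003],
  [0, 0, -20, 0, 0, 0],
  [0, 0, -28, 0, 0, 0],
  [0, 0, -25, 0, 0, 0],
  [0, 0, -15, 0, 0, 0],
  [0, 0, -8, 0, 0, 0],
  [0, 0, -3, 0, 0, 0],
  [0, 0, 0, 0, 0, 0],
  [0, 0, 0, 0, 0, 0],
])

```text
clock: 16.18
position: [0.5614, 0.0689, 0.0125]
ee_rot: [-0.178, 3.135, -0.0]
force: [0.2, 1.1, -0.1]
width: 0.502
gripper_force: 0.0
```

step_arm([
  [3, 0.3, 0, 0, 0, 0],
  [4, 0.4, 0, 0, 0, 0],
  [4, 0.5, 0, 0, 0, 0],
  [3, 0.3, 0, 0, 0, 0],
  [2, 0.2, 0, 0, 0, 0],
  [1, 0.1, 0, 0, 0, 0],
  [1, 0.1, 0, 0, 0, 0],
  [1, 0.1, 0, 0, 0, 0],
  [0, 0, 0, 0, 0, 0],
])

```text
clock: 16.93
position: [0.5798, 0.0711, 0.0117]
ee_rot: [-0.179, 3.136, -0.0]
force: [0.4, 0.1, 0.6]
width: 0.496
gripper_force: 0.0
```

step_arm([
  [1, 0.1, 0, 0, 0, 0],
  [1, 0.1, 0, 0, 0, 0],
  [0, 0, 0, 0, 0, 0],
])

```text
clock: 17.18
position: [0.5819, 0.0713, 0.0118]
ee_rot: [-0.179, 3.136, 0.0]
force: [1.0, -0.2, 0.4]
width: 0.501
gripper_force: 0.0
```

step_arm([
  [1, 0.1, 0, 0, 0, 0],
  [1, 0.1, 0, 0, 0, 0],
  [0, 0, 0, 0, 0, 0],
])

```text
clock: 17.43
position: [0.5837, 0.0714, 0.0117]
ee_rot: [0.179, -3.136, -0.0]
force: [0.1, -1.3, -0.1]
width: 0.499
gripper_force: 0.0
```

step_arm([
  [1, 0.1, 0, 0, 0, 0],
  [0, 0, 0, 0, 0, 0],
])

```text
clock: 17.6
position: [0.5838, 0.0715, 0.0115]
ee_rot: [0.179, -3.135, -0.0]
force: [-2.6, -0.4, 2.9]
width: 0.498
gripper_force: 1.8
```

step_arm([
  [0.5, 0, 0, 0, 0, 0],
  [0, 0, 0, 0, 0, 0],
])

```text
clock: 17.77
position: [0.5839, 0.0715, 0.0115]
ee_rot: [0.179, -3.134, -0.0]
force: [-5.5, -0.3, 3.9]
width: 0.499
gripper_force: 2.8
```

step_arm([
  [-2, -0.2, 0, 0, 0, 0],
  [-6, -0.7, 0, 0, 0, 0],
  [-10, -1, 0, 0, 0, 0],
  [-5, 0, 15, 0, 0, 0],
  [0, 0, 30, 0, 0, 0],
  [0, 0, 30, 0, 0, 0],
  [-20, 0, 30, 0, 0, 0],
  [-20, 0, 30, 0, 0, 0],
  [-20, 0, 30, 0, 0, 0],
  [-15, 0, 20, 0, 0, 0],
  [0, 0, 0, 0, 0, 0],
  [0, 0, 0, 0, 0, 0],
])

```text
clock: 18.77
position: [0.4876, 0.0702, 0.1979]
ee_rot: [-0.18, 3.133, 0.003]
force: [1.1, -0.2, -0.5]
width: 0.501
gripper_force: 0.0
```

Run:
```python
from h import *
import cv2
st()
a=cams.get_image("scene")[:,:,::-1][180:340,120:320];b=cams.get_image("side")[:,:,::-1][150:310,220:420]
cv2.imwrite("pics/s6.png",np.hstack([cv2.resize(x,(400,320),interpolation=cv2.INTER_CUBIC) for x in(a,b)]))
im=cv2.resize(a[50:150,60:190],(780,600),interpolation=cv2.INTER_CUBIC);cv2.imwrite("pics/s7.png",im)
```

```text
t 18.77 pos [0.4876 0.0702 0.1979] yax ang 1.686 z [ 0.0034  0.0021 -1.    ] F [ 1.1 -0.2 -0.5] w 0.5 q [-0.65  0.26  0.49  1.96 -0.15  0.96  1.6 ]
```

View pics/s6.png

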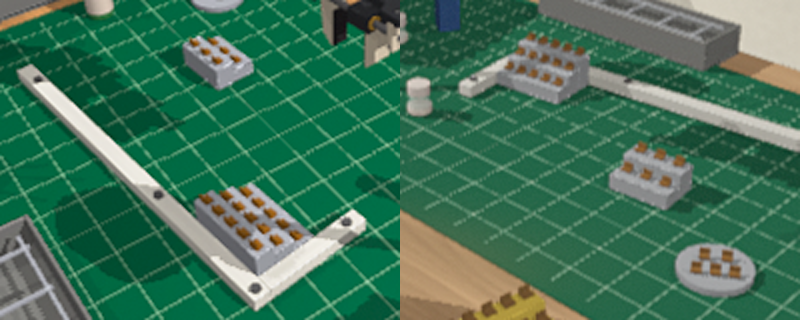

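```bash
python3 -c "
from cell import job;print(job.sign_off())"
```

```text
the job is handed in; nothing more can be done
None
```

The three-tier grandstand was pushed into the jig's inside corner, its back against the long arm and its left end against the short arm; the last pictures show it seated, the two-tier stand looks unmoved, the hand is clear, and the job was handed in at about 19 s.

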